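# Set the bench press ram with a blade gauge

## Robot

A 6-joint arm with a two-finger parallel gripper is mounted at the origin on the work surface. World frame = base frame: x ahead of the robot, y to its left, z up, the work surface at z = 0. Lengths are in m, angles in rad, forces in N, time in s.
With the tool pointing down it reaches from about 0.35 to 0.875 m from the base axis. Payload 15.5 kg.
Tool frame: the origin (TCP) lies on the mounting face of the last link; the fingertips stand 173 mm ahead of it and the grasp point (between the pads) lies 155 mm ahead of it; z points along the fingers, y is the line along which they close (so a half turn about z gives the same grasp; the last joint's range is limited). The gripper opens to 85 mm and grips with 20 to 120 N. Pads are 22 mm wide; open, the fingers measure 114 mm over their backs; the gripper's body (76 mm by 85 mm) begins 54 mm behind the grasp point. The pads swing forward as they close: fully open they stand 13 mm farther back than shut.
Start: joints at [-1.433, 0.494, 1.345, -0, 1.302, -0.096], TCP at [0.144, -0.608, 0.405] pointing down, gripper open.
Joint ranges: [-2.91, 2.91], [-0.82, 2.16], [0.22, 2.67], [-1.22, 4.37], [0.12, 2.79], [-3.08, 3.08]. Speed limits (rad/s): [1.89, 1.89, 2.57, 3.01, 3.01, 3.01].

## Interface

Orientations are given as a unit quaternion [w, x, y, z].
In Python, from workcell import * gives the robot as it stands.
- The arm moves only by the tool step_arm, never from a script. Its argument "rows" is a list of rows, each a list of 3 entries, a list of its own where there are three numbers: the shift along the tool's x, y, z in m, then the turn, a rotation vector about the tool's x, y, z in rad, then the opening, from -1 (shut) to 1 (fully open), so that 0 is half open. A call has 1 to 12 rows; each row shifts and turns the commanded pose from where the row before left it, along the tool's axes as they then stand; what a row does not reach is not made up. A row lasts 1/8 s, in which the tool goes at most 62.5 mm and 10.7 degrees, less where a joint would pass 70% of its speed; a pose out of reach is approached as far as the arm can. A call is refused whole if a number of a shift passes 0.0625 or a number of a turn 0.188, either way. A call with a gripper value outside its range is refused whole. The fingers move at their own pace and stop on an object; "force" is the grip in N (left out, the last holds). Time passes only in rows, so rows that do not move let the fingers close. It gives the time, the measured TCP pose, the force, the opening and the grip force at its end, in the units of the state.
- sense(): the state, without advancing time (a new reading comes with each control period).
- read_camera(name): name is "scene" or "top" or "wrist"; returns (picture, depth): 400x640x3 uint8, red, green, blue; 400x640 float32, m along the optical axis (not along the pixel's ray), 0 where there is no reading.
- camera_model(name): a dict with "fx", "fy", "cx", "cy" (pixels), "k1" (the pictures are not rectified: a ray, as slopes to the right and down, at radius r is drawn at 1 + k1 r^2 times it, then the intrinsics apply), "origin" and "rotation" of the camera in the world; the wrist camera has in their place "mount" (4x4, takes a point from camera to tool coordinates, whose origin is the TCP and whose axes are the flange's). Camera axes: x right, y down, z forward; pixel columns grow to the right and rows downward; lengths in m; the calibration is good to about 2 mm. A picture is of the moment at which its call begins: read the wrist's pose just before it. camera_model takes no time and is no camera call.
- hand_in(): hands the job in; it is judged then, once.
The state is a dict: "t": time; "joints": joint angles; "joint_velocities": joint speeds; "tau": joint torques, N m; "position": TCP position; "tcp_rot": TCP orientation; "wrist_force": force on the tool from outside, world axes, zero at the start; "moment": the same for the moment, N m; "gripper_width": finger opening in m; "finger_force": force on a finger pad.
Only numpy, scipy, OpenCV 4.12 (cv2) and the standard library are available. Lean on these libraries where they do the work, as an engineer would, in place of code of your own. Each camera call takes 0.05 s, during which the arm holds its last target. There are 200 camera calls.

## Task

Pick up the gauge with the wide blade, lay it flat on the base plate of the bench press and slide its blade into the channel under the raised ram until its shoulders meet the front ends of the two channel cheeks. Leave it there and push the ram's black palm button down until the ram's foot rests on the blade. Leave the narrow gauge and everything else on the bench where it is.

Things in the scene. Friction and masses are not known exactly. Their poses are not given: they have to be found in the camera images.
- gauge_wide: Flat steel blade gauge, the one to use. Handle plate 90 (x) x 50 x 6; on it an upright black grip fin 70 long (x -40 to 30), 16 thick (y), top 42 above the underside. Blade 6 thick, 30 WIDE, from x 45 to its tip at x 120. 0.15 to 0.31 kg. Origin: underside, middle of the handle plate; x towards the tip, z up. Lies left or right of the press.
- shoulder (a point): Point on the wide gauge: on its underside, middle of the handle plate's front edge (45 ahead of the body's origin), where the blade begins; the edge's two 10 wide shoulders stand out left and right of the blade. Axes as gauge_wide.
- press: Fixed grey bench press on a steel base plate (12 thick; x -110 to 130, y -65 to 65). Origin on the table under the channel mouth; x into the channel, away from the robot; z up. Head: x 32 to 92, y -28 to 28, z 96 to 146 (collar to 152). Column: x 87 to 127, y -38 to 38, up to z 146.
- mouth (a point): Centre of the channel's mouth on the press, on top of the base plate (12 above the table); axes as press. The channel runs between two steel cheeks 14 wide, 14 high, inner faces at y = -18 and +18 (36 apart), from x = 0 (their front ends) to 85. The ram's foot, 36 (x) x 26 (y), is centred at x = 55.
- ram_top (a point): Middle of the top of the ram's round black palm button, 44 across, above the press head; it is pushed straight down. 209 above the base plate when the joint reads 0; goes down with the ram.
- ram (a joint): Travel of the ram downwards in m: 0 fully raised, foot 30 mm above the base plate; the foot is at 30 mm minus this value, so it meets a 6 mm blade lying on the base plate at 0.024. Stop at 0.0285. Moves stiffly (about 3 to 5 N) and stays where it is left.
- gauge_narrow: Flat steel blade gauge, a bystander. Handle plate 90 (x) x 50 x 6; on it an upright black grip fin 70 long (x -40 to 30), 16 thick (y), top 42 above the underside. Blade 6 thick, 14 WIDE, from x 45 to its tip at x 120. 0.15 to 0.31 kg. Origin: underside, middle of the handle plate; x towards the tip, z up. 
- parts_cup: Steel cup, mouth up, rim 68 across, 50 high; bystander. Origin at underside centre.
- tape_roll: Yellow roll of tape lying flat, 60 across, 24 high; bystander. Origin at underside centre.
- jar: Small closed jar, 44 across, 45 high; bystander. Origin at underside centre.
- screwdriver: Screwdriver 160 long lying flat; bystander. Lies along its x axis.
- board: Small green circuit board 100 x 60 x 4 lying flat, parts up to 10 high; bystander. Origin at underside centre.
Mind the look-alikes: they are no part of the job. What is shaped like the gauge_wide but yellow is not meant.

How it is judged:
On the way, in this order (a step that is already met when the one before it is completed fails the run):
1. the wide gauge's blade is in the channel, flat on the base plate, shoulders up to the cheeks' front ends, with the ram still clear above it (x of shoulder in the frame of mouth between -0.004 and 0.003 m and y of shoulder in the frame of mouth between -0.006 and 0.006 m and z of shoulder in the frame of mouth between -0.003 and 0.003 m and angle between the x axis of gauge_wide and the x axis of mouth, either way round below 0.1 rad and angle between gauge_wide's own z axis and vertical below 0.06 rad and value of joint ram below 0.019 m), for 0.3 s.
2. the ram's foot is pushed down onto the blade (x of shoulder in the frame of mouth between -0.004 and 0.003 m and y of shoulder in the frame of mouth between -0.006 and 0.006 m and z of shoulder in the frame of mouth between -0.003 and 0.003 m and angle between the x axis of gauge_wide and the x axis of mouth, either way round below 0.1 rad and angle between gauge_wide's own z axis and vertical below 0.06 rad and value of joint ram between 0.0225 and 0.0255 m), for 0.2 s.
At the end, for the whole second after the job is handed in: The wide gauge lies flat on the press's base plate at rest, its blade in the channel with the shoulders within 4 mm of the cheeks' front ends, and the ram is down with its foot resting on the blade (ram travel 22.5 to 25.5 mm; 24 is contact) (all of step 2 and linear speed of gauge_wide below 0.01 m/s and velocity of joint ram below 0.003 m/s); the robot touches nothing.
It fails at once if a bystander (the narrow gauge, cup, tape, jar, screwdriver or board) is moved more than 25 mm (distance of any of gauge_narrow, parts_cup, tape_roll, jar, screwdriver, board from where it was at the start of the episode above 0.025 m).
It also fails if it takes over 54 s, if anything falls off the work surface, if the arm or the gripper's body presses on something with over 40 N, if the wrist force passes 120 N, or if a joint passes its speed limit or range.

## Working session

There is one attempt and no reset: what is moved stays moved. The work goes in short steps, Python scripts to look and compute and a tool call to move; the robot and the scene stay as the last step left them, time stands still between calls to the robot, and variables do not carry over. Pictures are saved under pics/ and viewed, at most 10 in all, crops included, and the job is handed in when it is done.

Besides the shell and the picture viewer there is one more tool, called after "Call:" as name(argument=value, ...), one argument or row to a line, values as JSON. step_arm: Moves the arm, as the interface text tells. Its arguments: {"type":"object","properties":{"rows":{"type":"array"},"force":{"type":"number"}},"required":["rows"]}

```bash
mkdir -p pics; ls
cat > h.py <<'E'
from workcell import *
import numpy as np, cv2
from scipy.spatial.transform import Rotation as R
def rot(q): return R.from_quat([q[1],q[2],q[3],q[0]]).as_matrix()
def pose(name,s=None):
    m=camera_model(name)
    if 'mount' in m:
        s=s or sense(); T=np.eye(4); T[:3,:3]=rot(s['tcp_rot']); T[:3,3]=s['position']
        T=T@np.array(m['mount']); return m,T[:3,3],T[:3,:3]
    Rm=np.array(m['rotation'])
    if Rm.size==4: Rm=rot(Rm)
    return m,np.array(m['origin']),Rm
def rays(m,uv):
    uv=np.atleast_2d(np.array(uv,float)); d=(uv-[m['cx'],m['cy']])/[m['fx'],m['fy']]; p=d.copy()
    for _ in range(20): p=d/(1+m['k1']*(p**2).sum(1,keepdims=True))
    return np.c_[p,np.ones(len(p))]
def onplane(P,uv,z):
    m,o,Rm=P; d=rays(m,uv)@Rm.T; return o+d*((z-o[2])/d[:,2])[:,None]
def cloud(P,D):
    m,o,Rm=P; v,u=np.mgrid[0:D.shape[0],0:D.shape[1]]
    return (o+(rays(m,np.c_[u.ravel(),v.ravel()])*D.reshape(-1,1))@Rm.T).reshape(*D.shape,3)
def project(P,X):
    m,o,Rm=P; c=(np.atleast_2d(X)-o)@Rm; p=c[:,:2]/c[:,2:]; p=p*(1+m['k1']*(p**2).sum(1,keepdims=True))
    return p*[m['fx'],m['fy']]+[m['cx'],m['cy']]
def grab(name):
    s=sense(); P=pose(name,s); I,D=read_camera(name); return P,I,D
E
python3 - <<'E'
from h import *
for n in('top','scene'):
    P,I,D=grab(n); cv2.imwrite(f'pics/{n}.png',I[:,:,::-1]); np.savez(f'{n}.npz',I=I,D=D); print(n,P[1],P[2].round(3).tolist(),P[0]['fx'])
print(camera_model('wrist')); print(sense())
E
```

```text
pics
top [0.36714278 0.07218134 1.36998906] [[-0.006, -0.994, 0.107], [-1.0, 0.004, -0.022], [0.021, -0.107, -0.994]] 459.14940869452823
scene [1.22040253 0.06181084 1.34517043] [[0.007, 0.87, -0.493], [1.0, -0.006, 0.004], [0.001, -0.493, -0.87]] 448.88224901844404
{'fx': 298.9030679626336, 'fy': 298.9030679626336, 'cx': 318.6417227431667, 'cy': 200.20232903990137, 'k1': -0.03649541926128783, 'mount': array([[-1.93208754e-04, -9.51396101e-01, -3.07969838e-01,
         7.91067109e-02],
       [ 9.99999907e-01, -6.53270866e-05, -4.25550767e-04,
        -2.20504533e-04],
       [ 3.84748568e-04, -3.07969892e-01,  9.51396026e-01,
         3.13439086e-02],
       [ 0.00000000e+00,  0.00000000e+00,  0.00000000e+00,
         1.00000000e+00]])}
{'t': 0.1, 'joints': array([-1.43348527e+00,  4.94107667e-01,  1.34607932e+00,  1.08901616e-05,
        1.30252211e+00, -9.55161526e-02]), 'joint_velocities': array([-0.00108082,  0.00098293, -0.00025095,  0.00090408, -0.00102308,
       -0.00127547]), 'tau': array([ 8.86099551e-04, -8.83589816e+01, -3.84565473e+01, -4.66916372e-04,
        5.15331631e-03, -2.31208043e-05]), 'position': array([ 0.144181  , -0.60799412,  0.40416466]), 'tcp_rot': array([-5.58211716e-04,  9.93231599e-01,  1.16149384e-01, -6.41625082e-06]), 'wrist_force': array([-0.04521095,  0.8948197 , -0.33009905]), 'moment': array([0.0162197 , 0.01772691, 0.02214811]), 'finger_force': 0.0, 'gripper_width': 0.08507011844808768}
```

View pics/top.png

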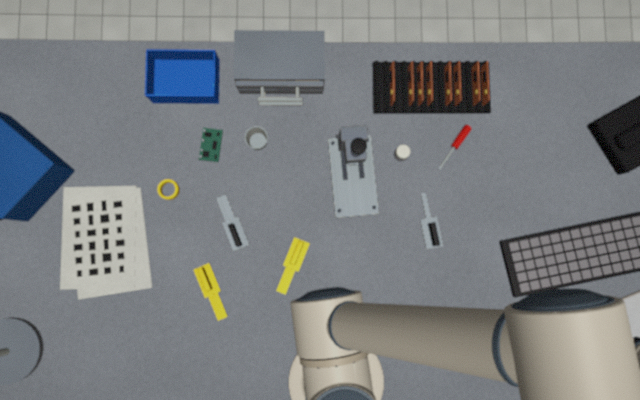

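View pics/scene.png

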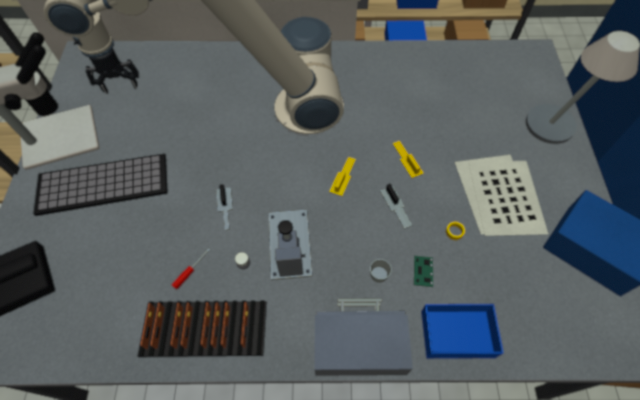

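Top picture: the steel gauges are at (233,222), which looks wider, and (430,222), which looks narrower. The yellow look-alikes are at (208,290) and (293,265). The press is at (353,175), with its channel mouth towards the robot (down in the picture). I choose (233,222) and check it in one close crop alongside the other gauge.

Run:
```python
from h import *
P=pose('top'); f=np.load('top.npz'); I,D=f['I'],f['D']
a=cv2.resize(I[185:255,195:275],None,fx=5,fy=5,interpolation=cv2.INTER_CUBIC)
b=cv2.resize(I[185:255,390:470],None,fx=5,fy=5,interpolation=cv2.INTER_CUBIC)
cv2.imwrite('pics/crop1.png',np.hstack([a,b])[:,:,::-1])
hsv=cv2.cvtColor(I,cv2.COLOR_RGB2HSV); g=I.astype(int).sum(2)/3
C=cloud(P,D)
for n,(u0,u1,v0,v1) in dict(L=(205,260,190,255),Rr=(410,450,187,255),press=(322,385,120,222)).items():
    loc=np.zeros(g.shape,bool); loc[v0:v1,u0:u1]=1
    br=loc&(g>135); dk=loc&(g<60)
    print(n,'median',np.median(g[loc]),'n',br.sum(),dk.sum())
    if n!='press':
        v,u=np.nonzero(br|dk); X=onplane(P,np.c_[u,v],0.006)[:,:2]
        r=cv2.minAreaRect(X.astype(np.float32)*1000); print(r)
        v,u=np.nonzero(dk); X=onplane(P,np.c_[u,v],0.042)[:,:2]; print('fin',X.mean(0),cv2.minAreaRect(X.astype(np.float32)*1000))
    else:
        v,u=np.nonzero(br); X=onplane(P,np.c_[u,v],0.012)[:,:2]
        print(cv2.minAreaRect(X.astype(np.float32)*1000))
        h=C[v0:v1,u0:u1,2]; print(np.percentile(h,[1,10,50,90,99]))
```

```text
L median 130.0 n 700 98
((458.26123046875, 290.0670471191406), (127.1366195678711, 183.87481689453125), 89.82805633544922)
fin [0.41875694 0.29028747] ((418.8902587890625, 290.2989196777344), (62.187652587890625, 13.070002555847168), 21.875289916992188)
Rr median 130.0 n 509 116
((468.067138671875, -273.14056396484375), (111.73683166503906, 185.53237915039062), 83.81861114501953)
fin [ 0.41848567 -0.28321277] ((418.7068176269531, -283.38525390625), (59.8803825378418, 16.384191513061523), 11.433927536010742)
press median 130.66666666666666 n 2539 206
((618.8505859375, -47.522239685058594), (293.48028564453125, 172.134765625), 3.1501779556274414)
[-0.00563951 -0.00195683  0.00984135  0.14492493  0.21860787]
```

View pics/crop1.png

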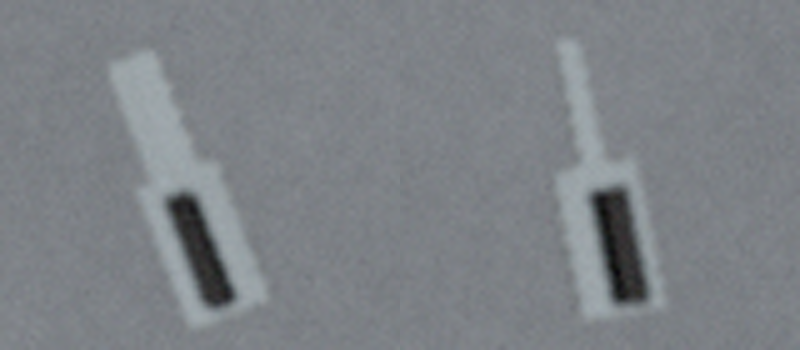

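The crop shows the left one at (233,222) with the broad 30 mm blade and the right one with the thin blade, so the left one is the wide gauge. I'll move above it.

Call:
step_arm(
  rows=[
    [[0,0,0],[0,0,0.1165],1],
    [[0,0,0],[0,0,0.1165],1],
    [[0.038,-0.0375,0],[0,0,0],1],
    [[0.038,-0.0375,0],[0,0,0],1],
    [[0.038,-0.0375,0],[0,0,0],1],
    [[0.038,-0.0375,0],[0,0,0],1],
    [[0.038,-0.0375,0],[0,0,0],1],
    [[0.038,-0.0375,0],[0,0,0],1],
    [[0.038,-0.0375,0],[0,0,0],1],
    [[0.038,-0.0375,0],[0,0,0],1],
  ],
)

```text
t: 1.35
position: [0.4493, -0.3068, 0.4045]
tcp_rot: [-0.0, 1.0, -0.0, -0.0]
wrist_force: [0.8, -0.5, 0.0]
gripper_width: 0.0854
finger_force: 0.0
```

Call:
step_arm(
  rows=[
    [[-0.0025,-0.05,0],[0,0,0],1],
    [[-0.0025,-0.05,0],[0,0,0],1],
    [[-0.0025,-0.05,0],[0,0,0],1],
    [[-0.0025,-0.05,0],[0,0,0],1],
    [[-0.0025,-0.05,0],[0,0,0],1],
    [[-0.0025,-0.05,0],[0,0,0],1],
    [[0,0,0],[0,0,0],1],
    [[0,0,0],[0,0,0],1],
  ],
)

```text
t: 2.35
position: [0.4334, -0.0083, 0.4046]
tcp_rot: [0.0, 1.0, 0.0, -0.0]
wrist_force: [-0.5, -0.6, -0.6]
gripper_width: 0.085
finger_force: 0.0
```

Now a wrist look at the press on the way.

Run:
```python
from h import *
P,I,D=grab('wrist'); cv2.imwrite('pics/w1.png',I[:,:,::-1]); np.savez('w1.npz',I=I,D=D,o=P[1],R=P[2])
C=cloud(P,D)
print(P[1],P[2].round(3).tolist()); print(np.percentile(C[...,2],[1,25,50,75,99]))
```

```text
[ 0.5124093  -0.00799163  0.37327745] [[0.0, -0.951, -0.308], [-1.0, -0.0, -0.0], [0.0, 0.308, -0.951]]
[-2.20151148e-03 -7.58023030e-04 -6.15609304e-05  6.39069631e-03
  3.23693697e-01]
```

View pics/w1.png

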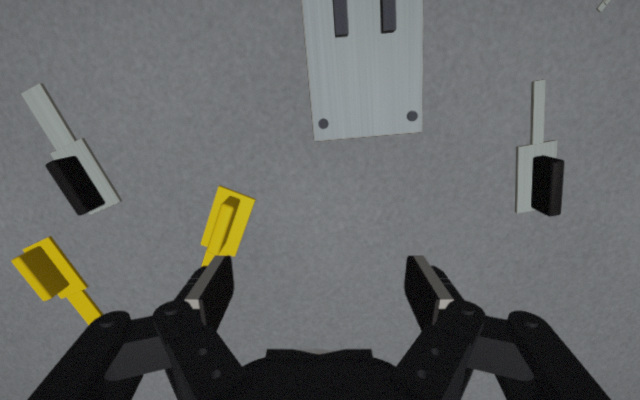

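The picture shows the press plate, its front edge from (314,140) to (422,132). The cheeks' front ends are at (342,37) and (389,32), the wide gauge is at (70,150) and the narrow one at (540,150). I'll measure the press from the plate edges and the cheek ends.

Run:
```python
from h import *
f=np.load('w1.npz'); I=f['I']; P=(camera_model('wrist'),f['o'],f['R'])
g=cv2.cvtColor(I,cv2.COLOR_RGB2GRAY).astype(int)
# plate: bright mask; scan edges
def edge(line,lo,hi,sign): # strongest gradient, subpixel
    d=sign*np.diff(cv2.GaussianBlur(line.astype(np.float32).reshape(1,-1),(5,1),1)[0]); k=lo+np.argmax(d[lo:hi]); a,b,c=d[k-1:k+2]; return k+.5+.5*(a-c)/(a-2*b+c)
L=[(edge(g[v],295,325,1),v) for v in range(50,115,2)]
Rr=[(edge(g[v],408,432,-1),v) for v in range(50,105,2)]
F=[(u,edge(g[:,u],125,150,-1)) for u in range(330,405,3)]
def fit(q,z):
    X=onplane(P,q,z)[:,:2]; vx,vy,x,y=cv2.fitLine(X.astype(np.float32),cv2.DIST_HUBER,0,.001,.001).ravel()
    if abs(vx)>abs(vy) and vx<0: vx,vy=-vx,-vy
    if abs(vy)>abs(vx) and vy<0: vx,vy=-vx,-vy
    r=np.abs((X-[x,y])@[-vy,vx]); print('res',r.max()); return np.array([x,y]),np.array([vx,vy])
l,r,fr=fit(L,.012),fit(Rr,.012),fit(F,.012)
for q in (l,r): print('yaw side',np.degrees(np.arctan2(q[1][1],q[1][0])))
print('yaw front',np.degrees(np.arctan2(-fr[1][0],fr[1][1])))
def X(a,b): t=np.linalg.solve(np.c_[a[1],-b[1]],b[0]-a[0]); return a[0]+t[0]*a[1]
cl,cr=X(l,fr),X(r,fr); print(cl,cr,'width',np.linalg.norm(cl-cr))
ang=np.mean([np.arctan2(l[1][1],l[1][0]),np.arctan2(r[1][1],r[1][0]),np.arctan2(-fr[1][0],fr[1][1])]); ax=np.array([np.cos(ang),np.sin(ang)])
print('ang',ang,'mouth by plate',(cl+cr)/2+.11*ax)
for u0,u1,lo,hi in((337,348,30,45),(384,394,26,40)):
    X2=onplane(P,[(u,edge(g[:,u],lo,hi,1)) for u in range(u0,u1)],.012)[:,:2]; print('cheek',X2.mean(0))
# cheek side edges at z=.026 top, row scan
for v in(10,18,26):
    e=[edge(g[v],a,b,s) for a,b,s in((328,340,-1),(341,354,1),(376,387,-1),(391,402,1))]
    X3=onplane(P,[(k,v) for k in e],.026); X4=onplane(P,[(k,v) for k in e],.012)
    print(v,X3[:,:2].round(4).tolist(), X4[:,1].round(4))
# gauges: fin bottom etc
hsv=cv2.cvtColor(I,cv2.COLOR_RGB2HSV)
for n,(u0,u1,v0,v1) in dict(W=(15,130,75,220)).items():
    m=np.zeros(g.shape,np.uint8); m[v0:v1,u0:u1]=((g[v0:v1,u0:u1]>145)|(g[v0:v1,u0:u1]<60))
    m=cv2.morphologyEx(m,cv2.MORPH_OPEN,np.ones((3,3))); v,u=np.nonzero(m)
    m2=np.zeros(g.shape,np.uint8); m2[v0:v1,u0:u1]=g[v0:v1,u0:u1]>145; m2=cv2.morphologyEx(m2,cv2.MORPH_OPEN,np.ones((3,3)))
    # blade centreline: pixels v<140
    v,u=np.nonzero(m2); s=v<136; X5=onplane(P,np.c_[u,v][s],.006)[:,:2]
    print(cv2.minAreaRect(X5.astype(np.float32)*1000), np.percentile(g[v0:v1,u0:u1],[5,50,95]))
    c=cloud(P,np.load('w1.npz')['D']); q=(g<60)&(np.abs(c[...,2]-.042)<.005); q[:,130:]=0; Z=c[q]; print('fin top depth',len(Z),Z.mean(0),cv2.minAreaRect(Z[:,:2].astype(np.float32)*1000))
```

```text
res 0.00036548056783960986
res 0.0005939433744004249
res 0.0007001843730682356
yaw side 4.967774
yaw side 4.3415475
yaw front 5.109846
[ 0.4702803  -0.00270709] [ 0.48161644 -0.1294801 ] width 0.12727883
ang 0.08388732 mouth by plate [ 0.5855616  -0.05687681]
cheek [ 0.58292676 -0.03342011]
cheek [ 0.58722332 -0.08396282]
10 [[0.605, -0.0222], [0.605, -0.037], [0.6053, -0.0707], [0.6054, -0.0869]] [-0.0228 -0.0381 -0.0732 -0.09  ]
18 [[0.5976, -0.023], [0.5976, -0.0376], [0.5979, -0.0715], [0.598, -0.0876]] [-0.0236 -0.0388 -0.074  -0.0908]
26 [[0.5901, -0.0235], [0.5901, -0.0382], [0.5904, -0.072], [0.5905, -0.0882]] [-0.0241 -0.0394 -0.0746 -0.0914]
((505.8326110839844, 322.3238220214844), (62.537742614746094, 12.356890678405762), 21.523025512695312) [ 14. 117. 147.]
fin top depth 771 [0.4207745  0.29017725 0.04089212] ((419.7320251464844, 291.1058349609375), (68.98390197753906, 16.754152297973633), 23.11594581604004)
```

Call:
step_arm(
  rows=[
    [[-0.0045,-0.049,0.017],[0,0,0],1],
    [[-0.0045,-0.049,0.017],[0,0,0],1],
    [[-0.0045,-0.049,0.017],[0,0,0],1],
    [[-0.0045,-0.049,0.017],[0,0,0],1],
    [[-0.0045,-0.049,0.017],[0,0,0],1],
    [[-0.0045,-0.049,0.017],[0,0,0],1],
    [[0,0,0],[0,0,-0.129],1],
    [[0,0,0],[0,0,-0.129],1],
    [[0,0,0],[0,0,-0.129],1],
    [[0,0,0],[0,0,0],1],
    [[0,0,0],[0,0,0],1],
  ],
)

```text
t: 3.78
position: [0.4069, 0.2853, 0.3026]
tcp_rot: [0.0, 0.982, 0.19, -0.0]
wrist_force: [0.8, 0.1, -0.5]
gripper_width: 0.0853
finger_force: 0.0
```

Run:
```python
from h import *
s=sense();P,I,D=grab('wrist'); cv2.imwrite('pics/w2.png',I[:,:,::-1]); np.savez('w2.npz',I=I,D=D,o=P[1],R=P[2],p=s['position'],q=s['tcp_rot'])
print(s['position'],s['tcp_rot'],s['joints'])
```

```text
[0.40685449 0.28527933 0.302608  ] [ 2.18487344e-05  9.81751983e-01  1.90165829e-01 -1.90437196e-05] [ 4.91297445e-01  4.53622528e-01  1.77593344e+00 -3.85590774e-05
  9.12085989e-01  1.67945526e+00]
```

View pics/w2.png

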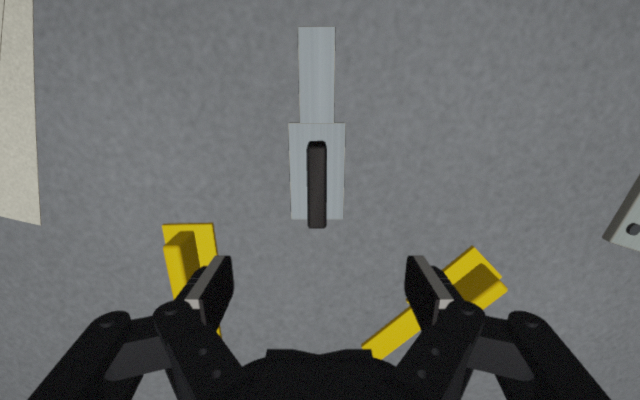

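The wide gauge is centred, blade up. Its tip is at (317,27), its shoulder line at row 123 and its fin at (317,185), and no other object is within finger reach of the fin. I'll measure it in tool axes.

Run:
```python
from h import *
f=np.load('w2.npz'); I=f['I']; P=(camera_model('wrist'),f['o'],f['R']); T=rot(f['q']); p=f['p']
g=cv2.cvtColor(I,cv2.COLOR_RGB2GRAY); g=cv2.GaussianBlur(g,(3,3),.8).astype(float)
def e(line,lo,hi,s): d=s*np.diff(line); return lo+np.argmax(d[lo:hi])+.5
tool=lambda uv,z:((onplane(P,uv,z)-p)@T)
a=tool([(e(g[v],285,310,1),v) for v in range(40,115,3)],.006); b=tool([(e(g[v],325,345,-1),v) for v in range(40,115,3)],.006)
m=(a+b)/2; k=np.polyfit(m[:,0],m[:,1],1); print('blade width',np.mean(b[:,1]-a[:,1]),'yaw err(tool)',k[0],'y at x=-20..', np.polyval(k,[0,.1]))
print('shoulder x',tool([(u,e(g[:,u],112,132,1)) for u in (292,295,338,341)],.006)[:,:2],'tip',tool([(u,e(g[:,u],18,36,1)) for u in range(305,330,5)],.006)[:,0].mean())
D=f['D']; c=cloud(P,D); q=(g<60)&(abs(c[...,2]-.042)<.006); Z=(c[q]-p)@T; print('fin',len(Z),Z.mean(0),Z.min(0),Z.max(0));
```

```text
blade width 0.029376236595845893 yaw err(tool) 0.0028628311762258214 y at x=-20.. [-0.00261849 -0.00233221]
shoulder x [[ 0.06374059 -0.02328059]
 [ 0.0637361  -0.02069146]
 [ 0.06372498  0.01639674]
 [ 0.06372792  0.01898494]] tip 0.1381735825640532
fin 1478 [ 0.01638263 -0.00201238  0.26125068] [-0.01925497 -0.00930571  0.25917062] [0.04884089 0.00504366 0.26625971]
```

Call:
step_arm(
  rows=[
    [[0,-0.0024,0.03],[0,0,0],1],
    [[0,0,0.03],[0,0,0],1],
    [[0,0,0.03],[0,0,0],1],
    [[0,0,0.0165],[0,0,0],1],
    [[0,0,0.011],[0,0,0],1],
    [[0,0,0],[0,0,0],1],
    [[0,0,0],[0,0,0],-1],
    [[0,0,0],[0,0,0],-1],
    [[0,0,0],[0,0,0],-1],
    [[0,0,0],[0,0,0],-1],
    [[0,0,0],[0,0,0],-1],
    [[0,0,0],[0,0,0],-1],
  ],
  force=60,
)

```text
t: 5.32
position: [0.4055, 0.2881, 0.1856]
tcp_rot: [-0.0, 0.981, 0.192, 0.0]
wrist_force: [0.2, -1.1, 8.5]
gripper_width: 0.0151
finger_force: 59.5
```

Call:
step_arm(
  rows=[
    [[0,0,-0.02],[0,0,0],-1],
    [[0,0,-0.03],[0,0,0],-1],
    [[0,0,-0.03],[0,0,0.101],-1],
    [[0,0,0],[0,0,0.101],-1],
    [[0,0,0],[0,0,0.102],-1],
    [[0,0.045,0],[0,0,0],-1],
    [[0,0.045,0],[0,0,0],-1],
    [[0,0.045,0],[0,0,0],-1],
    [[0,0.045,0],[0,0,0],-1],
  ],
)

```text
t: 6.45
position: [0.4202, 0.1073, 0.2653]
tcp_rot: [0.0, 0.999, 0.042, 0.0]
wrist_force: [0.4, -0.5, -1.5]
gripper_width: 0.0151
finger_force: 58.9
```

Call:
step_arm(
  rows=[
    [[-0.001,0.045,0],[0,0,0],-1],
    [[-0.001,0.045,0],[0,0,0],-1],
    [[-0.001,0.045,0],[0,0,0],-1],
    [[0,0.044,0],[0,0,0],-1],
    [[0,0,0],[0,0,0],-1],
    [[0,0,0],[0,0,0],-1],
  ],
)

```text
t: 7.2
position: [0.4319, -0.0698, 0.2651]
tcp_rot: [-0.0, 0.999, 0.041, -0.0]
wrist_force: [-0.1, -0.4, -0.7]
gripper_width: 0.0152
finger_force: 59.1
```

Run:
```python
from h import *
s=sense();P,I,D=grab('wrist'); cv2.imwrite('pics/w3.png',I[:,:,::-1]); np.savez('w3.npz',I=I,D=D,o=P[1],R=P[2],p=s['position'],q=s['tcp_rot'])
print(s)
```

```text
{'t': 7.2, 'joints': array([-2.96933955e-01,  4.58629144e-01,  1.95079955e+00,  1.91855433e-04,
        7.32763867e-01,  1.19165154e+00]), 'joint_velocities': array([ 0.02376448, -0.00034049,  0.00770441,  0.00070338,  0.00026041,
       -0.00047315]), 'tau': array([ -2.29203634, -66.21832609, -20.14207363,  -0.07393651,
        -0.12571008,  -0.11833012]), 'position': array([ 0.43187418, -0.06979556,  0.26512335]), 'tcp_rot': array([-1.59992736e-04,  9.99158173e-01,  4.10225741e-02, -2.61703991e-04]), 'wrist_force': array([-0.05343527, -0.43864059, -0.7127031 ]), 'moment': array([0.00764855, 0.06276405, 0.04038375]), 'finger_force': 59.0884405374527, 'gripper_width': 0.01516777307870414}
```

View pics/w3.png

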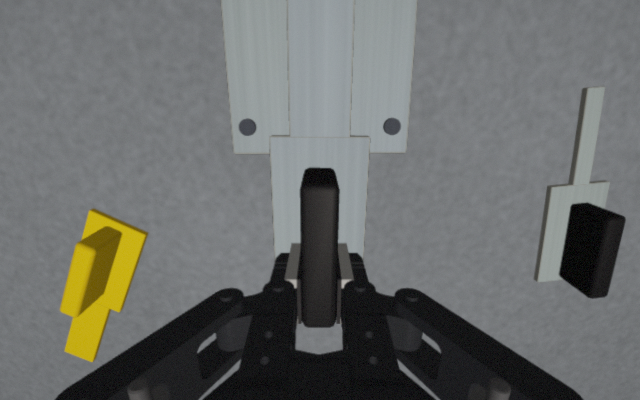

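The gauge is held straight: shoulder line at row 136, blade between columns 288 and 353. The press plate's front edge is at row 153, with sides at 233 and 408 there. I'll measure gauge and press together in tool axes.

```bash
cat > m3.py <<'E'
from h import *
f=np.load('w3.npz'); I=f['I']; P=(camera_model('wrist'),f['o'],f['R']); T=rot(f['q']); p=f['p']
g=cv2.cvtColor(I,cv2.COLOR_RGB2GRAY); g=cv2.GaussianBlur(g,(3,3),.8).astype(float)
def e(line,lo,hi,s=0):
    d=np.diff(line); d=abs(d) if s==0 else s*d; k=lo+np.argmax(d[lo:hi]); a,b,c=d[k-1:k+2]; return k+.5+.5*(a-c)/(a-2*b+c+1e-9)
tool=lambda uv,z:((onplane(P,uv,z)-p)@T)
zt=p[2]-.1855+.006
c=cloud(P,f['D']); ct=(c-p)@T
bl=ct[5:125,300:340].reshape(-1,3); print('blade tool z fit',np.polyfit(bl[:,0],bl[:,2],1),bl[:,2].mean(), 'expected',.1795)
bl2=ct[5:125,295:348]; print('roll',np.polyfit(bl2[...,1].ravel(),bl2[...,2].ravel(),1)[0])
V=range(10,125,4)
a=tool([(e(g[v],280,297),v) for v in V],zt); b=tool([(e(g[v],345,361),v) for v in V],zt)
w=b[:,1]-a[:,1]; m=(a+b)/2; k=np.polyfit(m[:,0],m[:,1],1); print('blade w',w.mean(),w.std(),'yaw',k[0],'y0',k[1])
sh=tool([(u,e(g[:,u],130,142)) for u in (276,279,282,358,361,364)],zt); print('shoulder x',sh[:,0])
L=tool([(e(g[v],215,238,1),v) for v in range(10,145,4)],.012); Rr=tool([(e(g[v],402,425,-1),v) for v in range(10,145,4)],.012)
F=tool([(u,e(g[:,u],146,160,-1)) for u in list(range(238,266,3))+list(range(374,402,3))],.012)
kl,kr=np.polyfit(L[:,0],L[:,1],1),np.polyfit(Rr[:,0],Rr[:,1],1); kf=np.polyfit(F[:,1],F[:,0],1)
mid=(kl+kr)/2; xf=kf[1]+kf[0]*mid[1]; print('sides',kl,kr,'front slope',-kf[0],'front x',xf,'width',kr[1]-kl[1])
psi=(kl[0]+kr[0]-kf[0])/3
print('press yaw in tool',psi,'mouth in tool',xf+.11,np.polyval(mid,xf)+.11*psi)
mt=np.array([xf+.11,np.polyval(mid,xf)+.11*psi,0]); print('mouth world',(T@mt+p)[:2])
E
python3 m3.py
```

```text
blade tool z fit [0.06618277 0.17311121] 0.17945985220863464 expected 0.1795
roll 0.015907446595661078
blade w 0.029746833785306803 0.0006338057598851914 yaw 0.002324326526041524 y0 -0.00031665812499870436
shoulder x [0.06489779 0.0649077  0.0648912  0.06474234 0.06471867 0.06471206]
sides [-0.00409216 -0.06350665] [-0.00550936  0.06445742] front slope -0.007922189825528751 front x 0.044473409905553554 width 0.12796407111693853
press yaw in tool -0.0058412374248104125 mouth in tool 0.15447340990555355 -0.0003806564129694601
mouth world [ 0.58579646 -0.05675304]
```

Call:
step_arm(
  rows=[
    [[-0.01,0.0008,0],[0,0,0],-1],
    [[0,0,0],[0,0.066,-0.008],-1],
    [[-0.0012,0,0.0175],[0,0,0],-1],
    [[-0.0012,0,0.0175],[0,0,0],-1],
    [[-0.0012,0,0.0175],[0,0,0],-1],
    [[-0.001,0,0.0145],[0,0,0],-1],
    [[0,0,0],[0,0,0],-1],
    [[0,0,0],[0,0,0],-1],
  ],
)

```text
t: 8.25
position: [0.4219, -0.0713, 0.1985]
tcp_rot: [-0.001, 0.998, 0.046, 0.033]
wrist_force: [-0.2, 0.4, -1.3]
gripper_width: 0.015
finger_force: 59.1
```

Run:
```python
from h import *
s=sense();P,I,D=grab('wrist'); cv2.imwrite('pics/w4.png',I[:,:,::-1]); np.savez('w4.npz',I=I,D=D,o=P[1],R=P[2],p=s['position'],q=s['tcp_rot'])
c=cloud(P,D); b=c[20:110,305:335].reshape(-1,3); k=np.polyfit(b[:,0],b[:,2],1); print('blade top slope',k[0],b[:,0].min(),b[:,0].max(),b[:,2].mean(),b.std(0)); print(s['position'],s['tcp_rot'],s['wrist_force'])
for u in (240,260,380,400): print(u,c[20:140:15,u].round(4)[:, [0,2]].tolist())
```

```text
blade top slope -0.066167939097531 0.5024848472570673 0.5486890916085614 0.02551898058344373 [0.01116843 0.004088   0.00944434]
[ 0.42191456 -0.07133068  0.19846734] [-0.0013728   0.99841127  0.04567476  0.03296758] [-0.15944225  0.3820803  -1.31427927]
240 [[0.5487, 0.0125], [0.5422, 0.0118], [0.5356, 0.0102], [0.5281, 0.0126], [0.5211, 0.012], [0.5139, 0.0114], [0.5064, 0.0121], [0.4988, 0.0121]]
260 [[0.55, 0.0109], [0.5431, 0.0114], [0.5361, 0.0117], [0.5291, 0.0115], [0.522, 0.0114], [0.5147, 0.0122], [0.5073, 0.0116], [0.4997, 0.0117]]
380 [[0.5554, 0.0109], [0.5488, 0.0103], [0.5418, 0.0108], [0.5347, 0.0113], [0.5276, 0.0111], [0.5204, 0.0108], [0.513, 0.0104], [0.5055, 0.0116]]
400 [[0.556, 0.0119], [0.5493, 0.0121], [0.5427, 0.0111], [0.5356, 0.0116], [0.5287, 0.0104], [0.5213, 0.0118], [0.514, 0.0107], [0.5065, 0.0106]]
```

View pics/w4.png

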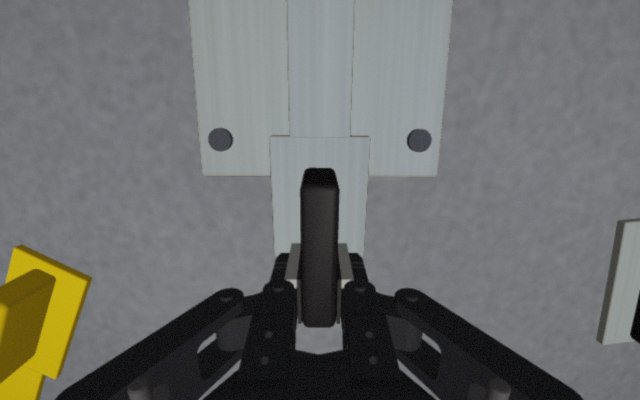

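The gauge is just above the plate: front edge at row 177, blade between columns 289 and 353, cheeks still above the frame. The depth has outliers, so I'll redo the tilt with a robust fit.

Run:
```python
from h import *
from scipy.stats import theilslopes
for n,z0 in(('w3',.08),('w4',.02)):
    f=np.load(n+'.npz'); P=(camera_model('wrist'),f['o'],f['R']); c=cloud(P,f['D'])
    for lab,b in(('blade',c[5:125:3,300:340:3]),('plate',c[145:165:3,276:298:3]),('left',c[5:125:3,235:270:3])):
        b=b.reshape(-1,3); print(n,lab,'z',np.median(b[:,2]).round(4),'x',np.median(b[:,0]).round(4),'slope',theilslopes(b[:,2],b[:,0])[:1], 'rows med',[round(float(np.median(c[r:r+8,305:335,2])),4) for r in range(5,125,16)] if lab=='blade' else '')
```

```text
w3 blade z 0.0848 x 0.5282 slope (np.float64(-0.007183086444219992),) rows med [0.0847, 0.0848, 0.0847, 0.0847, 0.0849, 0.0847, 0.0848, 0.0848]
w3 plate z 0.0851 x 0.4853 slope (np.float64(-0.012846344257902619),) rows med 
w3 left z 0.0114 x 0.5334 slope (np.float64(-0.0010050443711613506),) rows med 
w4 blade z 0.025 x 0.5299 slope (np.float64(0.0636480827491328),) rows med [0.0264, 0.026, 0.0256, 0.0252, 0.0249, 0.0241, 0.0237, 0.0234]
w4 plate z 0.0222 x 0.487 slope (np.float64(0.10925608817268967),) rows med 
w4 left z 0.0115 x 0.5296 slope (np.float64(0.0011381459250386534),) rows med
```

Robust fits show the gauge was level before my pitch correction: outliers had spoiled the first fit. I'll undo it, advance to just before the mouth and look again.

Call:
step_arm(
  rows=[
    [[0,0,-0.004],[0,-0.066,0],-1],
    [[0,0,0],[0,0,0],-1],
    [[0.011,0,0],[0,0,0],-1],
    [[0.011,0,0],[0,0,0],-1],
    [[0,0,0],[0,0,0],-1],
    [[0,0,0],[0,0,0],-1],
  ],
)

```text
t: 9.05
position: [0.4436, -0.0696, 0.2019]
tcp_rot: [0.0, 0.999, 0.045, -0.0]
wrist_force: [-0.6, 0.5, -1.5]
gripper_width: 0.0154
finger_force: 59.1
```

Run:
```python
from h import *
from scipy.stats import theilslopes
s=sense();P,I,D=grab('wrist'); cv2.imwrite('pics/w5.png',I[:,:,::-1]); np.savez('w5.npz',I=I,D=D,o=P[1],R=P[2],p=s['position'],q=s['tcp_rot'])
c=cloud(P,D); b=c[5:125:3,300:340:3].reshape(-1,3); print(np.median(b[:,2]),theilslopes(b[:,2],b[:,0])[0],s['position'],s['tcp_rot'],s['wrist_force'])
```

```text
0.02160223563345015 -0.003293234691361686 [ 0.44358838 -0.06957766  0.20188915] [ 3.49329099e-05  9.98964429e-01  4.54977988e-02 -1.35697912e-04] [-0.6234218   0.53924044 -1.46743719]
```

View pics/w5.png

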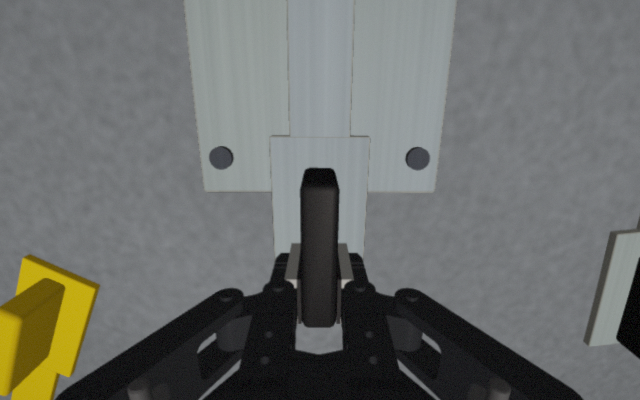

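The gauge is level and the blade sits between the plate sides; the cheeks are still out of frame. I'll measure lateral offset and angle from the plate sides.

```bash
sed -e "s/w3.npz/w5.npz/" -e "s/range(10,145,4)/range(10,140,4)/g" -e "s/g\[v\],215,238,1/g[v],175,215,1/; s/g\[v\],402,425,-1/g[v],425,465,-1/; s/146,160,-1/180,200,-1/; s/range(238,266,3)/range(210,266,3)/; s/range(374,402,3)/range(374,430,3)/" m3.py > m5.py; python3 m5.py
```

```text
blade tool z fit [0.05924917 0.1738584 ] 0.17954082093776397 expected 0.1795
roll 0.016837011090262696
blade w 0.029547029291746598 0.000518558847013766 yaw 0.0017397861454514242 y0 -0.00037613657798213286
shoulder x [0.06492972 0.06490332 0.06491197 0.06472144 0.06470178 0.0646767 ]
sides [ 0.00410657 -0.06411305] [0.00385045 0.06355163] front slope 0.006133400521359099 front x 0.03286756053609282 width 0.12766467769037032
press yaw in tool 0.004696809221935341 mouth in tool 0.1428675605360928 0.0003667066883125385
mouth world [ 0.58589779 -0.056956  ]
```

Call:
step_arm(
  rows=[
    [[0.015,0.0003,0],[0,0,0],-1],
    [[0.015,0,0],[0,0,0],-1],
    [[0.015,0,0],[0,0,0],-1],
    [[0.015,0,0],[0,0,0],-1],
    [[0.008,0,0],[0,0,0],-1],
    [[0,0,0],[0,0,0],-1],
    [[0,0,0],[0,0,0],-1],
  ],
)

```text
t: 9.98
position: [0.511, -0.0638, 0.2019]
tcp_rot: [0.0, 0.999, 0.045, -0.0]
wrist_force: [-0.2, 0.7, -1.8]
gripper_width: 0.0152
finger_force: 59.1
```

Run:
```python
from h import *
s=sense();P,I,D=grab('wrist'); cv2.imwrite('pics/w6.png',I[:,:,::-1]); np.savez('w6.npz',I=I,D=D,o=P[1],R=P[2],p=s['position'],q=s['tcp_rot'])
c=cloud(P,D); print(s['position'],s['tcp_rot'],s['wrist_force'],s['moment'])
```

```text
[ 0.51099121 -0.06376648  0.20190724] [ 2.38941253e-05  9.98970538e-01  4.53619774e-02 -3.92490045e-04] [-0.22226415  0.65456613 -1.80276669] [-0.02266214  0.04558117 -0.01575095]
```

View pics/w6.png

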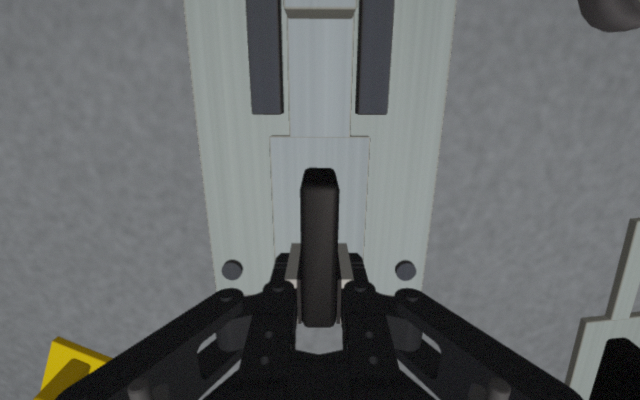

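The blade (columns 289–352) is in the channel between the cheeks (inner edges at 283 and 356), whose front ends are at row 114. The shoulders are still short of them, at row 136. I'll measure the remaining gap.

Run:
```python
from h import *
f=np.load('w6.npz'); I=f['I']; P=(camera_model('wrist'),f['o'],f['R']); T=rot(f['q']); p=f['p']
g=cv2.GaussianBlur(cv2.cvtColor(I,cv2.COLOR_RGB2GRAY),(3,3),.8).astype(float)
def e(line,lo,hi,s=0):
    d=np.diff(line); d=abs(d) if s==0 else s*d; k=lo+np.argmax(d[lo:hi]); return k+.5
tool=lambda uv,z:((onplane(P,uv,z)-p)@T)
print('front bottoms',[tool([(u,e(g[:,u],108,120,1)) for u in R_],.012)[:,0].mean() for R_ in (range(256,278,3),range(361,384,3))])
V=range(30,100,5)
a=tool([(e(g[v],277,287,1),v) for v in V],.026);b=tool([(e(g[v],352,362,-1),v) for v in V],.026); m=(a+b)/2
print('channel',(b-a)[:,1].mean(),np.polyfit(m[:,0],m[:,1],1),m[:,0].mean(),m[:,1].mean())
a=tool([(e(g[v],286,293),v) for v in range(118,133,2)],.0216);b=tool([(e(g[v],348,354),v) for v in range(118,133,2)],.0216); print('blade',(b-a)[:,1].mean(),(a+b)[:,1].mean()/2)
print('sh',[tool([(u,e(g[:,u],130,142)) for u in U],.0216)[:,0].mean() for U in ((276,279,282),(358,361,364))])
```

```text
front bottoms [np.float64(0.0738817714999413), np.float64(0.07387323801653223)]
channel 0.033158403054413456 [ 0.00816269 -0.00084028] 0.0966318774770646 -5.150600893395516e-05
blade 0.029367886356300856 -0.00038053066657872604
sh [np.float64(0.06470178128814097), np.float64(0.06469800970869753)]
```

Call:
step_arm(
  rows=[
    [[0,0,0.0015],[0,0,0],-1],
    [[0,0,0.0015],[0,0,0],-1],
    [[0.003,0,0],[0,0,0],-1],
    [[0.003,0,0],[0,0,0],-1],
    [[0.001,0,0],[0,0,0],-1],
    [[0,0,0],[0,0,0],-1],
  ],
)

```text
t: 10.78
position: [0.5185, -0.0632, 0.199]
tcp_rot: [0.0, 0.999, 0.045, 0.0]
wrist_force: [-1.4, 0.3, -2.4]
gripper_width: 0.015
finger_force: 59.1
```

Call:
step_arm(
  rows=[
    [[0.001,0,0],[0,0,0],-1],
    [[0.0005,0,0],[0,0,0],-1],
    [[0,0,0],[0,0,0],-1],
    [[0,0,0],[0,0,0],-1],
  ],
)

```text
t: 11.28
position: [0.5199, -0.063, 0.199]
tcp_rot: [0.0, 0.999, 0.045, 0.0]
wrist_force: [0.0, 0.2, -3.0]
gripper_width: 0.0149
finger_force: 59.1
```

Call:
step_arm(
  rows=[
    [[0.0005,0,0],[0,0,0],-1],
    [[0,0,0],[0,0,0],-1],
    [[0.0005,0,0],[0,0,0],-1],
    [[0,0,0],[0,0,0],-1],
  ],
)

```text
t: 11.78
position: [0.521, -0.0629, 0.199]
tcp_rot: [0.0, 0.999, 0.045, 0.0]
wrist_force: [0.3, -0.2, -2.1]
gripper_width: 0.0151
finger_force: 59.1
```

```bash
cat > m7.py <<'E'
from h import *
s=sense();P,I,D=grab('wrist'); n=__import__('sys').argv[1]; cv2.imwrite(f'pics/{n}.png',I[:,:,::-1]); np.savez(n+'.npz',I=I,D=D,o=P[1],R=P[2])
c=cloud(P,D); print(s['position'],s['wrist_force'],s['gripper_width']); T=rot(s['tcp_rot']); g=cv2.cvtColor(I,cv2.COLOR_RGB2GRAY)
print('plate top z',np.median(c[145:165,276:298,2]),np.median(c[145:165,345:362,2]),'base z',np.median(c[150:230,230:262,2]))
for u in(273,276,279,361,364,367): print(u,g[118:142,u].tolist())
E
python3 m7.py w7
```

```text
[ 0.52099134 -0.06292755  0.19901973] [ 0.33049451 -0.17827254 -2.10237254] 0.01514643078408561
plate top z 0.018854337723277992 0.018867903113947593 base z 0.011529670982419346
273 [70, 69, 69, 70, 68, 71, 70, 69, 66, 67, 68, 68, 69, 70, 68, 69, 70, 67, 85, 124, 152, 155, 154, 154]
276 [71, 72, 70, 72, 70, 71, 72, 72, 69, 69, 69, 72, 68, 68, 72, 72, 71, 70, 83, 122, 153, 153, 154, 152]
279 [62, 66, 62, 62, 65, 66, 65, 65, 66, 67, 67, 69, 67, 65, 67, 69, 68, 71, 93, 140, 153, 156, 154, 154]
361 [69, 69, 68, 66, 68, 69, 71, 68, 69, 68, 69, 68, 69, 67, 69, 66, 68, 69, 70, 99, 144, 151, 150, 151]
364 [69, 70, 72, 67, 70, 68, 72, 68, 71, 71, 72, 72, 71, 71, 72, 68, 70, 69, 69, 96, 140, 148, 149, 148]
367 [71, 67, 70, 71, 68, 71, 71, 69, 71, 70, 70, 73, 71, 70, 69, 72, 67, 69, 69, 98, 144, 150, 150, 149]
```

Call:
step_arm(
  rows=[
    [[0,0,0.0007],[0,0,0],-1],
    [[0,0,0],[0,0,0],-1],
    [[0.0005,0,0],[0,0,0],-1],
    [[0,0,0],[0,0,0],-1],
    [[0,0,0],[0,0,0],-1],
  ],
)

```text
t: 12.45
position: [0.5212, -0.0629, 0.1983]
tcp_rot: [0.0, 0.999, 0.045, -0.0]
wrist_force: [-3.5, -1.4, -0.9]
gripper_width: 0.0147
finger_force: 59.2
```

Call:
step_arm(
  rows=[
    [[0.0005,0,0],[0,0,0],-1],
    [[0,0,0],[0,0,0],-1],
    [[0,0,0],[0,0,0],-1],
  ],
)

```text
t: 12.82
position: [0.5214, -0.0628, 0.1982]
tcp_rot: [0.0, 0.999, 0.045, -0.001]
wrist_force: [-5.4, -2.4, 0.5]
gripper_width: 0.0149
finger_force: 59.4
```

Call:
step_arm(
  rows=[
    [[-0.0005,0,0.0005],[0,0,0],-1],
    [[0,0,0],[0,0,0],-1],
    [[0,0,0.0004],[0,0,0],-1],
    [[0,0,0],[0,0,0],-1],
    [[0,0,0],[0,0,0],-1],
  ],
)

```text
t: 13.45
position: [0.5212, -0.0628, 0.1976]
tcp_rot: [0.0, 0.999, 0.045, -0.0]
wrist_force: [-6.6, -0.0, 5.5]
gripper_width: 0.0149
finger_force: 60.3
```

Call:
step_arm(
  rows=[
    [[0,0,0],[0,0,0],-0.5],
    [[0,0,0],[0,0,0],-0.2],
    [[0,0,0],[0,0,0],0],
    [[0,0,0],[0,0,0],0],
    [[0,0,0],[0,0,0],0],
    [[0,0,0],[0,0,0],0],
  ],
)

```text
t: 14.2
position: [0.5215, -0.0629, 0.1974]
tcp_rot: [0.0, 0.999, 0.045, 0.0]
wrist_force: [0.8, -0.6, 0.9]
gripper_width: 0.0428
finger_force: 0.0
```

```bash
python3 m7.py w8
```

```text
[ 0.52145653 -0.06291566  0.19740729] [ 0.79703442 -0.57676817  0.89910171] 0.042813582936982494
plate top z 0.01753757850355575 0.0174458603801909 base z 0.011558597069364157
273 [68, 71, 71, 71, 73, 67, 71, 71, 68, 69, 70, 72, 71, 73, 70, 70, 67, 69, 72, 73, 107, 152, 155, 154]
276 [70, 71, 71, 71, 74, 69, 71, 70, 71, 71, 70, 72, 73, 70, 71, 67, 69, 68, 71, 71, 103, 149, 154, 153]
279 [54, 59, 61, 52, 61, 59, 59, 60, 61, 62, 63, 62, 62, 63, 65, 64, 68, 65, 70, 75, 116, 152, 156, 155]
361 [68, 68, 67, 68, 69, 70, 70, 71, 69, 68, 68, 69, 72, 68, 69, 67, 69, 69, 69, 68, 95, 145, 152, 149]
364 [72, 74, 68, 71, 72, 71, 71, 70, 72, 71, 70, 69, 73, 71, 71, 68, 66, 69, 73, 66, 96, 144, 149, 148]
367 [72, 72, 69, 70, 72, 72, 71, 69, 71, 73, 69, 71, 71, 72, 71, 71, 70, 71, 71, 74, 96, 144, 150, 150]
```

View pics/w8.png

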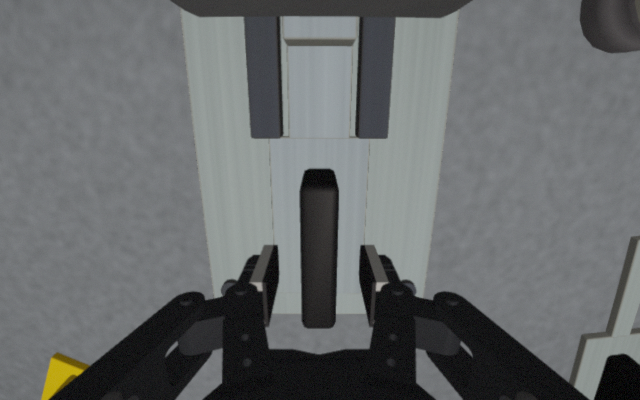

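The gauge is seated: no gap at the shoulders (row 138), and its top is 6 mm above the base plate. Now I'll rise, close the fingers and go over the button.

Call:
step_arm(
  rows=[
    [[0,0,-0.02],[0,0,0],0],
    [[0,0,-0.03],[0,0,0],0],
    [[-0.015,0,-0.04],[0,0,0],0],
    [[-0.015,0,-0.05],[0,0,0],-1],
    [[0,0,-0.05],[0,0,0],-1],
    [[0,0,-0.0426],[0,0,0],-1],
    [[0.04,0,0],[0,0,0],-1],
    [[0.04,0,0],[0,0,0],-1],
    [[0.04,0,0],[0,0,0],-1],
    [[0.03,0,0],[0,0,0],-1],
    [[0,0,0],[0,0,0],-1],
    [[0,0,0],[0,0,0],-1],
  ],
)

```text
t: 15.75
position: [0.6404, -0.0519, 0.4297]
tcp_rot: [0.0, 0.999, 0.045, -0.0]
wrist_force: [-0.1, -0.1, 0.2]
gripper_width: -0.0001
finger_force: 0.0
```

Run:
```python
from h import *
print(sense()['position'],sense()['wrist_force'])
P,I,D=grab('top'); g=cv2.cvtColor(I,cv2.COLOR_RGB2GRAY); f=np.load('top.npz'); g0=cv2.cvtColor(f['I'],cv2.COLOR_RGB2GRAY)
# button top from initial top view (dark disc near (358,147))
m=np.zeros(g0.shape,np.uint8); m[132:160,345:372]=(g0[132:160,345:372]<55)
n,l,st,ce=cv2.connectedComponentsWithStats(m); k=1+np.argmax(st[1:,4]); print(st[k],onplane(P,[ce[k]],.221))
c=cloud(P,f['D']); q=c[...,2]>.212; q[:120]=0;q[165:]=0;q[:,:335]=0;q[:,380:]=0; print(q.sum(),np.median(c[q],0),c[q].min(0),c[q].max(0))
```

```text
[ 0.64042894 -0.05194237  0.42972172] [-0.12153068 -0.05970908  0.23746751]
[351 139  15  16 174] [[ 0.63707413 -0.04946664  0.221     ]]
226 [ 0.63960541 -0.04966961  0.21684777] [ 0.36714278 -0.07091375  0.21200319] [0.6615135  0.07218134 1.36998906]
```

The top view puts the button at (0.639, -0.050), which agrees with the press geometry. Going down.

Call:
step_arm(
  rows=[
    [[0,0,0.02],[0,0,0],-1],
    [[0,0,0.01],[0,0,0],-1],
    [[0,0,0.003],[0,0,0],-1],
    [[0,0,0.002],[0,0,0],-1],
    [[0,0,0.002],[0,0,0],-1],
    [[0,0,0],[0,0,0],-1],
  ],
)

```text
t: 16.55
position: [0.641, -0.052, 0.3932]
tcp_rot: [0.0, 0.999, 0.045, 0.0]
wrist_force: [-0.6, 0.3, -0.1]
gripper_width: -0.0004
finger_force: 0.0
```

Call:
step_arm(
  rows=[
    [[0,0,0.002],[0,0,0],-1],
    [[0,0,0.002],[0,0,0],-1],
    [[0,0,0.002],[0,0,0],-1],
    [[0,0,0.002],[0,0,0],-1],
    [[0,0,0.002],[0,0,0],-1],
    [[0,0,0],[0,0,0],-1],
  ],
)

```text
t: 17.3
position: [0.6409, -0.052, 0.3827]
tcp_rot: [0.0, 0.999, 0.045, -0.0]
wrist_force: [0.4, 0.7, 0.5]
gripper_width: -0.0001
finger_force: 0.0
```

Call:
step_arm(
  rows=[
    [[0,0,0.002],[0,0,0],-1],
    [[0,0,0.002],[0,0,0],-1],
    [[0,0,0.002],[0,0,0],-1],
    [[0,0,0],[0,0,0],-1],
  ],
)

```text
t: 17.8
position: [0.6409, -0.052, 0.3767]
tcp_rot: [0.0, 0.999, 0.045, -0.0]
wrist_force: [0.4, 0.4, -0.5]
gripper_width: -0.0002
finger_force: 0.0
```

Almost no force shows, so I'll check the button height with the scene camera before going on.

Run:
```python
from h import *
P,I,D=grab('scene'); a=project(P,[[.641,-.052,.2]])[0].astype(int); print(a)
f=np.load('scene.npz')
c=[cv2.resize(J[a[1]-50:a[1]+50,a[0]-40:a[0]+40],None,fx=5,fy=5,interpolation=cv2.INTER_CUBIC) for J in (f['I'],I)]
cv2.imwrite('pics/s2.png',np.hstack(c)[:,:,::-1])
```

```text
[284 228]
```

View pics/s2.png

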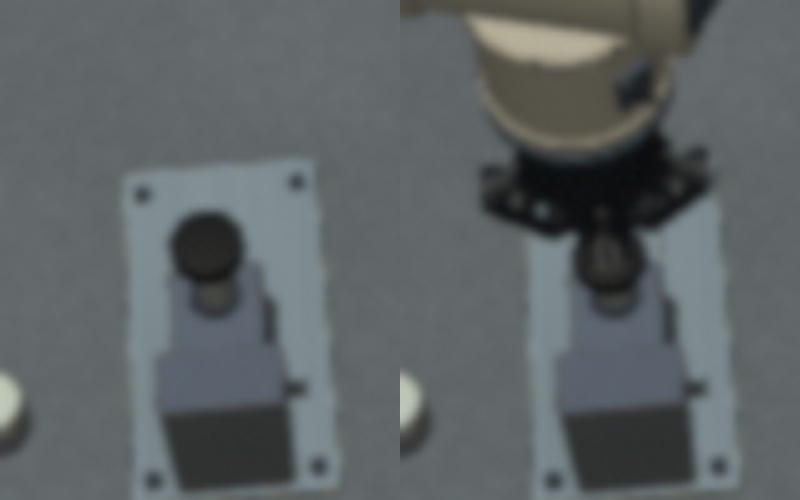

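The button has gone down under the fingers (from row 245 to about 260 in the crop), so contact is good and friction holds the ram at rest. That picture was one more than the ten allowed, so I'll view no others and continue on force.

Call:
step_arm(
  rows=[
    [[0,0,0.0015],[0,0,0],-1],
    [[0,0,0.0015],[0,0,0],-1],
    [[0,0,0.0015],[0,0,0],-1],
  ],
)

```text
t: 18.23
position: [0.641, -0.052, 0.3725]
tcp_rot: [0.0, 0.999, 0.045, 0.0]
wrist_force: [-0.8, 0.2, 1.8]
gripper_width: -0.0001
finger_force: 1.4
```

Call:
step_arm(
  rows=[
    [[0,0,0.0007],[0,0,0],-1],
    [[0,0,0.0007],[0,0,0],-1],
  ],
)

```text
t: 18.48
position: [0.641, -0.052, 0.3711]
tcp_rot: [0.0, 0.999, 0.045, 0.0]
wrist_force: [-0.5, 0.5, 2.9]
gripper_width: -0.0001
finger_force: 1.3
```

Call:
step_arm(
  rows=[
    [[0,0,0.0005],[0,0,0],-1],
    [[0,0,0],[0,0,0],-1],
  ],
)

```text
t: 18.73
position: [0.641, -0.052, 0.3706]
tcp_rot: [0.0, 0.999, 0.045, 0.0]
wrist_force: [-0.0, -0.2, 0.8]
gripper_width: -0.0002
finger_force: 0.6
```

Call:
step_arm(
  rows=[
    [[0,0,0.0005],[0,0,0],-1],
    [[0,0,0],[0,0,0],-1],
  ],
)

```text
t: 18.98
position: [0.6409, -0.052, 0.3704]
tcp_rot: [0.0, 0.999, 0.045, 0.0]
wrist_force: [-2.2, 0.3, 6.7]
gripper_width: -0.0003
finger_force: 3.1
```

Call:
step_arm(
  rows=[
    [[0,0,0.0004],[0,0,0],-1],
    [[0,0,0],[0,0,0],-1],
  ],
)

```text
t: 19.23
position: [0.6409, -0.052, 0.3704]
tcp_rot: [0.0, 0.999, 0.045, 0.0]
wrist_force: [-2.6, 0.8, 10.2]
gripper_width: -0.0
finger_force: 5.4
```

The TCP has stopped at 0.3704 with force rising to 10 N, so the foot is on the blade. I'll retreat.

Call:
step_arm(
  rows=[
    [[0,0,0],[0,0,0],-1],
    [[0,0,-0.001],[0,0,0],-1],
    [[0,0,-0.004],[0,0,0],-1],
    [[0,0,-0.03],[0,0,0],-1],
    [[0,0,-0.04],[0,0,0],-1],
    [[-0.05,0,0],[0,0,0],-1],
    [[-0.06,0,0],[0,0,0],-1],
    [[-0.06,0,0],[0,0,0],-1],
    [[0,0,0],[0,0,0],-1],
    [[0,0,0],[0,0,0],-1],
  ],
)

```text
t: 20.48
position: [0.472, -0.0675, 0.4452]
tcp_rot: [0.0, 0.999, 0.045, 0.001]
wrist_force: [0.7, 0.0, 0.3]
gripper_width: 0.0003
finger_force: 0.0
```

Run:
```python
from h import *
s=sense(); print(s['position'],s['wrist_force'])
P,I,D=grab('wrist'); c=cloud(P,D); a=.09; ax=np.array([np.cos(a),np.sin(a)]); n=np.array([-ax[1],ax[0]]); r=c[...,:2]-[.586,-.057]; X=r@ax; Y=r@n
def z(x0,x1,y0,y1,lo=-.01,hi=.4): q=(X>x0)&(X<x1)&(Y>y0)&(Y<y1)&(c[...,2]>lo)&(c[...,2]<hi)&(D>0); return q.sum(),np.median(c[q][:,2]) if q.any() else None
print('handle L/R top',z(-.08,-.01,.012,.022,hi=.03),z(-.08,-.01,-.022,-.012,hi=.03),'fin',z(-.07,-.02,-.004,.004,.03),'base',z(-.09,-.02,.035,.06,hi=.03))
print('button wrist',z(.045,.065,-.01,.01,.16))
for nm in('scene','top'):
    P,I,D=grab(nm); c=cloud(P,D); D0=np.load(nm+'.npz')['D']; c0=cloud(P,D0)
    for lab,cc in(('before',c0),('now',c)):
        q=np.hypot(cc[...,0]-.641,cc[...,1]+.052)<.013; q&=(cc[...,2]>.16)&(cc[...,2]<.26); print(nm,lab,q.sum(),np.median(cc[q][:,2]) if q.any() else None)
```

```text
[ 0.47202113 -0.06750595  0.44523933] [0.65529953 0.02769673 0.34963524]
handle L/R top (np.int64(450), np.float64(0.01749771282967777)) (np.int64(438), np.float64(0.017407986440682588)) fin (np.int64(289), np.float64(0.05343882250515353)) base (np.int64(1060), np.float64(0.011442215200701933))
button wrist (np.int64(0), None)
scene before 79 0.2160061355652676
scene now 60 0.19669622617611804
top before 81 0.21693288873804129
top now 59 0.19660726699911146
```

The handle is flat at base +6 mm. The button top is at 0.197 m, which is 24 mm below its raised height, and the arm is clear. Handing in.

```bash
python3 -c "
from workcell import *
print(hand_in())"
```

```text
the job is handed in; nothing more can be done
None
```

I handed the job in at about 20 s, with no verdict returned: the wide gauge lies flat with its shoulders against the cheeks and the ram's foot is on the blade (about 24 mm of travel, by arm position and force), but I viewed 11 pictures, one over the limit of 10.

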